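# Release the cured moulds to the cooling mat

## Task

The moulds have cured. Unscrew every hand nut that is still on its stud and put the nuts in the steel tray, and slide all three moulds off their studs onto the grey cooling mat, without lifting them off the worktop, so that each lies wholly on the mat and roughly square to it, with its length across the mat's narrow way. Leave the film roll and the beaker where they stand.

Things in the scene. Friction and masses are not known exactly. Their poses are not given: they have to be found in the camera images.
- mat: Grey cooling mat with a black border, fixed, flat on the worktop, 190 mm (its x) by 440 mm (its y), only 1 mm thick and so soft that things slide on and off it as on the worktop itself. Origin: its centre; x points away from the robot.
- tray: Loose open steel tray, 230 mm (x) by 140 mm (y), rim 20 mm high, walls and floor 4 mm thick. Origin: centre of its underside. It may stand at the left or at the right of the mat, and weighs 0.5 kg.
- film_roll: Bystander: roll of clear film, 64 mm across, 50 mm high, upright behind the studs. Origin: centre of its underside.
- beaker: Bystander: clear beaker, 54 mm across, 69 mm high, behind the studs. Origin: centre of its underside.
- stud_a: Fixed upright steel stud in the slot of mould_a, 50 mm high; coarse right-handed thread, 30 mm over the ridges, 18 mm rise a turn, ridges end 36 mm up. Origin: on its axis at the worktop; z up; its x points the way the mould slides off.
- mould_a: Flat aluminium mould 140 (x) x 84 (y) x 12 mm, 0.5 kg, loose. Origin: centre of its underside. A 34 mm slot from its end x = -70 to -15 holds stud_a at x = -32: it comes off along its own +x. Two 5 mm stops by the slot's mouth catch on the nut while it is down.
- tab_a (a point): Grip of mould_a: centre of the top edge of its upright tab, 10 mm thick (mould's x), 50 mm wide (y), 30 mm high; this point is 42 mm above the mould's underside and 52 mm from its origin along its x.
- nut_a: Black knurled ring nut on stud_a, 60 mm diameter, 34 mm high, 33 mm bore, 90 g. Origin: on its axis at its underside, 12 mm up when screwed down. Turned anticlockwise seen from above it climbs 18 mm a turn, is off the thread after about 4.0 rad (11.5 mm), then lifts off; clear of the stud with its underside over 50 mm. Stays put when let go half way. May be absent.
- stud_b: Fixed upright steel stud in the slot of mould_b, 50 mm high; coarse right-handed thread, 30 mm over the ridges, 18 mm rise a turn, ridges end 36 mm up. Origin: on its axis at the worktop; z up; its x points the way the mould slides off.
- mould_b: Flat aluminium mould 140 (x) x 84 (y) x 12 mm, 0.5 kg, loose. Origin: centre of its underside. A 34 mm slot from its end x = -70 to -15 holds stud_b at x = -32: it comes off along its own +x. Two 5 mm stops by the slot's mouth catch on the nut while it is down.
- tab_b (a point): Grip of mould_b: centre of the top edge of its upright tab, 10 mm thick (mould's x), 50 mm wide (y), 30 mm high; this point is 42 mm above the mould's underside and 52 mm from its origin along its x.
- nut_b: Black knurled ring nut on stud_b, 60 mm diameter, 34 mm high, 33 mm bore, 90 g. Origin: on its axis at its underside, 12 mm up when screwed down. Turned anticlockwise seen from above it climbs 18 mm a turn, is off the thread after about 4.0 rad (11.5 mm), then lifts off; clear of the stud with its underside over 50 mm. Stays put when let go half way. May be absent.
- stud_c: Fixed upright steel stud in the slot of mould_c, 50 mm high; coarse right-handed thread, 30 mm over the ridges, 18 mm rise a turn, ridges end 36 mm up. Origin: on its axis at the worktop; z up; its x points the way the mould slides off.
- mould_c: Flat aluminium mould 140 (x) x 84 (y) x 12 mm, 0.5 kg, loose. Origin: centre of its underside. A 34 mm slot from its end x = -70 to -15 holds stud_c at x = -32: it comes off along its own +x. Two 5 mm stops by the slot's mouth catch on the nut while it is down.
- tab_c (a point): Grip of mould_c: centre of the top edge of its upright tab, 10 mm thick (mould's x), 50 mm wide (y), 30 mm high; this point is 42 mm above the mould's underside and 52 mm from its origin along its x.
- nut_c: Black knurled ring nut on stud_c, 60 mm diameter, 34 mm high, 33 mm bore, 90 g. Origin: on its axis at its underside, 12 mm up when screwed down. Turned anticlockwise seen from above it climbs 18 mm a turn, is off the thread after about 4.0 rad (11.5 mm), then lifts off; clear of the stud with its underside over 50 mm. Stays put when let go half way. May be absent.
Not all that is in view belongs to the job. What is shaped like the nut_a but green is not meant.

How it is judged:
At the end, for the whole second after the job is handed in: Every nut present lies in the tray, low between its walls; each mould is flat on the worktop, its centre within 25 mm of the mat's long centre line and 180 mm of the mat's centre along it, its length within 0.25 rad of the mat's x; all at rest (x of nut_a in the frame of tray between -0.111 and 0.111 m and y of nut_a in the frame of tray between -0.066 and 0.066 m and z of each of nut_a, nut_b, nut_c in the frame of tray below 0.04 m and linear speed of each of nut_a, mould_a, nut_b, mould_b, nut_c, mould_c below 0.02 m/s and x of mould_a in the frame of mat between -0.025 and 0.025 m and y of mould_a in the frame of mat between -0.18 and 0.18 m and height (world z) of each of mould_a, mould_b, mould_c below 0.004 m and angle between each of mould_a, mould_b, mould_c's own z axis and vertical below 0.03 rad and angle between the x axis of each of mould_a, mould_b, mould_c and the x axis of mat, either way round below 0.25 rad and x of nut_b in the frame of tray between -0.111 and 0.111 m and y of nut_b in the frame of tray between -0.066 and 0.066 m and x of mould_b in the frame of mat between -0.025 and 0.025 m and y of mould_b in the frame of mat between -0.18 and 0.18 m and x of nut_c in the frame of tray between -0.111 and 0.111 m and y of nut_c in the frame of tray between -0.066 and 0.066 m and x of mould_c in the frame of mat between -0.025 and 0.025 m and y of mould_c in the frame of mat between -0.18 and 0.18 m); the robot touches nothing.
It fails at once if a mould is lifted more than 15 mm off the worktop (height (world z) of any of mould_a, mould_b, mould_c above 0.015 m).
It fails at once if the film roll or the beaker is moved more than 30 mm (distance of any of film_roll, beaker from where it was at the start of the episode above 0.03 m).
Of nut_a, nut_b, nut_c only 2 to 3 are there at a start; the rules pass over those that are not, and their reading is None.
At some moment in a run one of tray may be knocked a few centimetres aside while the robot is not near it.
Once in a run the grip may slacken for a moment while it holds something.
It also fails if it takes over 210 s, if anything falls off the work surface, if the arm or the gripper's body presses on something with over 40 N, if the wrist force passes 120 N, or if a joint passes its speed limit or range.

## Robot

A 7-joint arm with a two-finger parallel gripper is mounted at the origin on the work surface; the furniture and walls round the work are solid. World frame = base frame: x ahead of the robot, y to its left, z up, the work surface at z = 0. Lengths are in m, angles in rad, forces in N, time in s.
With the tool pointing down it reaches from about 0.35 to 0.9 m from the base axis. Payload 8.1 kg.
Tool frame: the origin (TCP) lies midway between the tips of the shut fingers; the grasp point (between the pads) lies 19 mm behind it; z points along the fingers, y is the line along which they close (so a half turn about z gives the same grasp; the last joint's range is limited). The gripper opens to 85 mm and grips with 20 to 120 N. Pads are 22 mm wide; open, the fingers measure 114 mm over their backs; the gripper's body (76 mm by 85 mm) begins 54 mm behind the grasp point. The pads swing forward as they close: fully open they stand 13 mm farther back than shut.
Start: joints at [1.168, 0.434, 0.025, 1.573, -0.012, 1.134, -0.075], TCP at [0.185, -0.597, 0.231] pointing down, gripper open.
Joint ranges: [-2.62, 2.62], [-0.44, 2.09], [-1.27, 1.32], [0.08, 2.57], [-1.32, 4.46], [0.12, 2], [-2.74, 2.74]. Speed limits (rad/s): [2.22, 2.22, 3.01, 3.01, 3.14, 3.14, 3.14].

## Interface

Orientations are given as a unit quaternion [w, x, y, z].
In Python, from station import env gives the robot as it stands. Calls block until the motion is done:
- env.movep(position, orientation): joint-space move of the TCP to a pose.
- env.move_straight(position, ori=None, max_speed=0.15): straight line of the TCP; ori=None keeps the orientation; max_speed is the mean speed in m/s.
- env.goto_joints(angles): joint-space move.
- env.move_gripper(opening): opening from 0.0 (shut) to 1.0 (fully open); the grip force is fixed at half the most; returns when the fingers have stopped.
- env.hold(seconds).
- env.inverse_kinematics(position, orientation): joint angles nearest the present ones, or None.
- env.read_state(): the state.
- env.read_camera(name): name is "side" or "top"; returns a dict with "color" (384x512x3 uint8, blue, green, red), "depth" (384x512 float32, m along the optical axis (not along the pixel's ray), 0 where there is no reading), "K" (3x3 intrinsics, pixels), "R" (3x3) and "t" (3): a world point X has camera coordinates R X + t. Camera axes: x right, y down, z forward; pixel columns grow to the right and rows downward; lengths in m; the calibration is good to about 2 mm. A picture is of the moment at which its call begins.
A pose or a line that the arm cannot do raises env.IKError and nothing moves.
- env.finish_job(): hands the job in; it is judged then, once.
The state is a dict: "clock": time; "joint_pos": joint angles; "joint_vel": joint speeds; "effort": joint torques, N m; "tool_pos": TCP position; "tcp_rot": TCP orientation; "force": force on the tool from outside, world axes, zero at the start; "torque": the same for the moment, N m; "grip_width": opening from 0.0 (shut) to 1.0 (fully open); "grasp_force": force on a finger pad.
Only numpy, scipy, OpenCV 4.12 (cv2) and the standard library are available. Lean on these libraries where they do the work, as an engineer would, in place of code of your own. Each camera call takes 0.05 s, during which the arm holds its last target. There are 200 camera calls.

## Working session

There is one attempt and no reset: what is moved stays moved. The work goes in short steps, each a Python script; the robot and the scene stay as the last script left them, time stands still between calls to the robot, and variables do not carry over. Pictures are saved under pics/ and viewed, at most 14 in all, crops included, and the job is handed in when it is done.

```bash
ls; mkdir -p pics
python3 - <<'E'
from station import env
import cv2,numpy as np
for n in("top","side"):
    c=env.read_camera(n); cv2.imwrite(f"pics/{n}0.png",c["color"]); np.savez(f"{n}0.npz",**c); print(n,c["K"].round(1).tolist(),c["R"].round(3).tolist(),c["t"].round(3).tolist())
print(env.read_state())
E
```

```text
pics
top [[489.1, 0.0, 249.8], [0.0, 489.1, 193.6], [0.0, 0.0, 1.0]] [[-0.014, -1.0, 0.006], [-0.995, 0.013, -0.102], [0.102, -0.007, -0.995]] [-0.006, 0.548, 1.412]
side [[371.4, 0.0, 256.1], [0.0, 371.4, 195.7], [0.0, 0.0, 1.0]] [[-0.988, -0.157, -0.011], [-0.084, 0.588, -0.804], [0.132, -0.793, -0.594]] [0.538, 0.1, 1.047]
{'clock': 0.1, 'joint_pos': array([ 1.16840979,  0.43514294,  0.02498017,  1.574009  , -0.01161304,
        1.13398984, -0.07509456]), 'joint_vel': array([-0.00082019, -0.00202703,  0.00048462, -0.00356755, -0.00145945,
       -0.00144783, -0.00097085]), 'effort': array([ 3.16693535e-03, -6.71756101e+01,  1.02845248e+00, -3.16908538e+01,
        1.58853253e-02,  7.18008057e-03, -5.48326841e-05]), 'tool_pos': array([ 0.18438973, -0.59670879,  0.23060983]), 'tcp_rot': array([-6.82751396e-04,  9.88792414e-01,  1.49295244e-01, -1.63168991e-04]), 'force': array([-0.42315565,  0.11963037,  0.75956774]), 'torque': array([-0.05367722, -0.03165324,  0.05018152]), 'grasp_force': 0.0, 'grip_width': 0.9986526612643702}
```

View pics/top0.png

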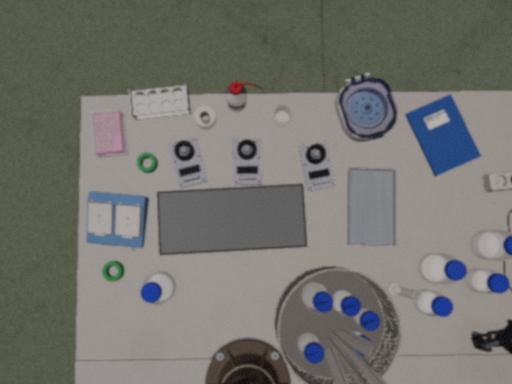

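View pics/side0.png

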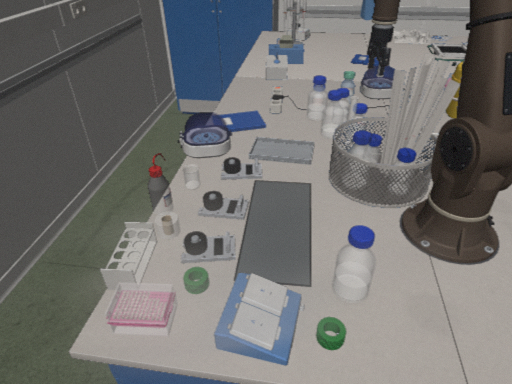

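The top view shows three moulds with nuts around (184,150), (247,149) and (316,153), the mat around (231,219), and the tray around (371,207). The film roll is at (204,117) and the beaker at (282,116). I'll zoom in and measure.

```bash
cat > h.py <<'E'
import numpy as np, cv2
def cloud(c):
    d=c["depth"];v,u=np.mgrid[:d.shape[0],:d.shape[1]];K=c["K"]
    p=np.stack([(u-K[0,2])/K[0,0]*d,(v-K[1,2])/K[1,1]*d,d],-1)
    P=(p-c["t"])@c["R"]; P[d==0]=np.nan; return P
def px(c,X):
    q=c["R"]@np.asarray(X)+c["t"]; return (c["K"]@q/q[2])[:2]
def ray(c,u,v,z):
    r=c["R"].T@np.linalg.inv(c["K"])@np.array([u,v,1.]); o=-c["R"].T@c["t"]
    return o+r*(z-o[2])/r[2]
E
python3 - <<'E'
from h import *
c=dict(np.load("top0.npz"));P=cloud(c);img=c["color"]
z=P[...,2]
print("table z",np.nanmedian(z[215:225,180:280]), z[175:180,215:225].mean())
# blobs above 30mm and mould region
for nm,(u0,u1,v0,v1) in dict(c1=(165,210,132,190),c2=(228,268,132,190),c3=(298,338,135,192)).items():
    R=P[v0:v1,u0:u1].reshape(-1,3)
    for lo,hi in((.006,.02),(.034,.048),(.04,.07)):
        q=R[(R[:,2]>lo)&(R[:,2]<hi)]
        if len(q)>8:
            r=cv2.minAreaRect((q[:,:2]*1000).astype(np.float32)); print(nm,lo,len(q),np.round(r[0]),np.round(r[1]),round(r[2],1),"z",np.median(q[:,2]).round(4),q[:,2].max().round(4))
b=img[125:200,160:345]; cv2.imwrite("pics/z1.png",cv2.resize(b,None,fx=4.3,fy=4.3,interpolation=cv2.INTER_CUBIC))
for nm,(u0,u1,v0,v1) in dict(tray=(340,402,160,252),roll=(190,219,103,130),beaker=(272,292,106,126)).items():
    R=P[v0:v1,u0:u1].reshape(-1,3); q=R[R[:,2]>.004]
    r=cv2.minAreaRect((q[:,:2]*1000).astype(np.float32)); print(nm,len(q),np.round(r[0]),np.round(r[1]),round(r[2],1),np.percentile(q[:,2],[5,50,98]).round(3))
for u,v in((158,192),(303,185),(306,246),(161,254)): print("mat",ray(c,u,v,.001).round(3))
E
```

```text
table z 0.0008122638332736701 -0.0011022362471096439
c1 0.006 856 [654. 174.] [167. 130.] 1.6 z 0.0119 0.0198
c1 0.034 283 [650. 173.] [119.  57.] 16.0 z 0.0434 0.048
c1 0.04 287 [649. 173.] [118.  57.] 16.3 z 0.0451 0.0535
c2 0.006 875 [650.  -6.] [114. 174.] 89.5 z 0.0117 0.02
c2 0.034 264 [650.  -5.] [ 56. 117.] 89.3 z 0.0438 0.048
c2 0.04 292 [650.  -4.] [ 56. 118.] 89.2 z 0.0453 0.0551
c3 0.006 859 [ 637. -218.] [115. 162.] 86.8 z 0.0121 0.0199
c3 0.034 276 [ 634. -214.] [117.  56.] 10.8 z 0.0437 0.048
c3 0.04 283 [ 634. -214.] [116.  56.] 11.7 z 0.0452 0.0542
tray 2087 [ 511. -373.] [183. 276.] 88.0 [0.004 0.007 0.023]
roll 453 [787. 122.] [82. 86.] 2.3 [0.006 0.048 0.055]
beaker 256 [ 784. -114.] [62. 58.] 1.9 [0.004 0.032 0.072]
mat [0.559 0.262 0.001]
mat [ 0.574 -0.173  0.001]
mat [ 0.392 -0.178  0.001]
mat [0.374 0.252 0.001]
```

View pics/z1.png

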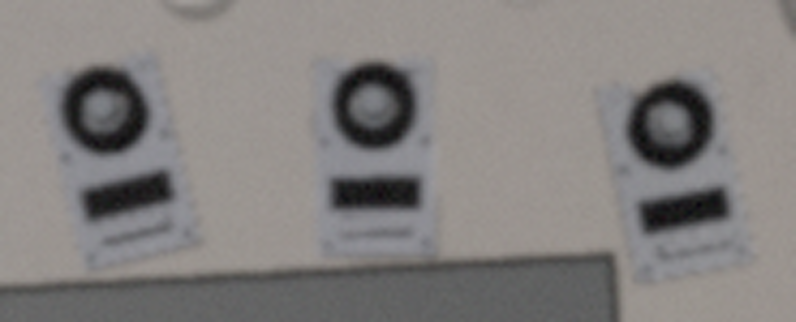

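All three nuts are present. Next I'll separate the nut and tab points.

Run:
```python
from h import *
c=dict(np.load("top0.npz"));P=cloud(c);img=c["color"]
z=P[...,2]
np.set_printoptions(linewidth=220,suppress=True)
print((P[140:188:2,240:256:2,2]*1000).round(0))
m=((z>.03)&(z<.06)).astype(np.uint8);m[:,:160]=0;m[:,345:]=0;m[:130]=0;m[195:]=0
n,l,s,ce=cv2.connectedComponentsWithStats(m)
for i in range(1,n):
    if s[i,4]<8: continue
    q=P[l==i]; t=q
    r=cv2.minAreaRect((t[:,:2]*1000).astype(np.float32))
    print(s[i],len(t),np.round(r[0],1),np.round(r[1]),round(r[2],1),np.median(q[:,2]).round(4), q.mean(0).round(4), "px mid",ce[i].round(1))
g=img.astype(int)
# tray & mat by colour edges
mat=cv2.inRange(img,(60,60,60),(115,115,115));mat[:180]=0;mat[262:]=0;mat[:,:150]=0;mat[:,312:]=0
n,l,s,ce=cv2.connectedComponentsWithStats(mat);i=1+s[1:,4].argmax()
vs,us=np.nonzero(l==i);X=np.array([ray(c,u,v,.001)[:2] for u,v in zip(us,vs)])*1000
r=cv2.minAreaRect(X.astype(np.float32));print("mat",r)
R=P[155:255,335:405].reshape(-1,3);q=R[(R[:,2]>.013)&(R[:,2]<.026)]
print("tray",len(q),cv2.minAreaRect((q[:,:2]*1000).astype(np.float32)))
```

```text
[[10. 46. 44. 49. 43. 47.  8. 18.]
 [45. 43. 48. 50. 42. 50. 45.  8.]
 [50. 45. 28. 29. 26. 45. 51. 42.]
 [37. 29. 51. 49. 51. 30. 45. 44.]
 [46. 26. 44. 50. 51. 30. 48. 49.]
 [42. 27. 48. 42. 51. 30. 42. 48.]
 [52. 45. 33. 40. 35. 31. 47. 44.]
 [47. 42. 47. 45. 42. 42. 46. 35.]
 [41. 45. 43. 46. 44. 43. 44.  7.]
 [13. 27. 39. 39. 43. 29. 14. 11.]
 [ 8. 17.  9. 15.  9.  9. 13.  8.]
 [10. 13.  8. 14. 12. 13. 14. 10.]
 [11. 12.  8. 13. 16. 10.  9. 14.]
 [10.  9. 13. 13. 10. 11. 12. 19.]
 [10. 13. 11. 10.  8.  8. 11. 14.]
 [13. 11. 11. 10.  6. 11. 10. 14.]
 [13. 12. 13. 10. 11. 12. 11. 14.]
 [14. 12. 12. 10. 10. 11. 11. 11.]
 [41. 38. 45. 39. 41. 49. 42. 45.]
 [44. 38. 42. 49. 39. 37. 43. 45.]
 [11. 10. 14. 13. 12. 13. 12. 14.]
 [16. 14.  9. 20.  9. 10. 11.  7.]
 [14. 14.  9.  9. 10. 14.  6.  7.]
 [-3. -5. -3.  2.  3.  0.  6. -0.]]
[237 139  20  20 293] 293 [680.  -5.] [56. 57.] 88.3 0.0449 [ 0.6789 -0.0044  0.0444] px mid [246.3 148.7]
[173 140  21  20 299] 299 [678.7 181.2] [58. 56.] 44.5 0.0448 [0.6781 0.1808 0.044 ] px mid [183.3 149.7]
[306 143  20  21 296] 296 [ 663.3 -208.3] [56. 56.] 13.0 0.0449 [ 0.6631 -0.2072  0.0442] px mid [315.4 153.1]
[182 174  17   7  67] 67 [597.4 161.6] [11. 49.] 10.9 0.0414 [0.5971 0.1614 0.0407] px mid [190.  177.2]
[239 175  17   5  64] 64 [596.5  -5.3] [11. 47.] 1.4 0.0417 [ 0.5961 -0.0062  0.0419] px mid [247.3 176.7]
[313 178  18   7  67] 67 [ 581.7 -222.8] [11. 50.] 10.8 0.0403 [ 0.5811 -0.2219  0.0401] px mid [321.  180.9]
mat ((476.66162109375, 42.86328125), (191.57275390625, 439.64794921875), 2.4371180534362793)
tray 415 ((507.4434509277344, -372.750244140625), (142.50350952148438, 230.29856872558594), 87.42467498779297)
```

```bash
python3 - <<'E'
from h import *
np.set_printoptions(linewidth=220,suppress=True)
for n in("top","side"):
    c=dict(np.load(n+"0.npz"));P=cloud(c).reshape(-1,3);P=P[~np.isnan(P[:,0])]
    print(n,"max z, rows x=-.2...8, cols y=-.7..+.4")
    for x in np.arange(-.2,.85,.1):
        print(round(x,1),[ (lambda q: int(1000*np.percentile(q,99)) if len(q)>3 else -1)(P[(abs(P[:,0]-x)<.05)&(abs(P[:,1]-y)<.05)][:,2]) for y in np.arange(-.7,.45,.1)])
E
python3 - <<'E'
from station import env
import numpy as np
def Q(y): # tool down, tool x-axis at yaw y
    return [0,np.cos(y/2),np.sin(y/2),0]
for p in((.679,.181,.014),(.68,-.005,.014),(.663,-.208,.014),(.507,-.373,.15),(.425,.168,.02),(.3,-.3,.45),(.45,-.4,.4)):
    print(p,[(round(y,1),None if (j:=env.inverse_kinematics(p,Q(y))) is None else j.round(2).tolist()) for y in((-2.6,0,2.6))])
E
```

```text
top max z, rows x=-.2...8, cols y=-.7..+.4
-0.2 [-1, -1, -1, -1, -1, -1, -1, -1, -1, -1, -1, -1]
-0.1 [-1, -1, -1, -1, -1, -1, -1, -1, -1, -1, -1, -1]
0.0 [6, 5, 6, 6, 131, 148, 152, -1, 161, 7, 6, 6]
0.1 [5, 6, 5, 153, 373, 361, 152, 299, 157, 6, 6, 6]
0.2 [6, 401, 347, 153, 351, 188, 153, 6, 5, 111, 107, 6]
0.3 [145, 181, 181, 206, 152, 187, 152, 6, 6, 181, 182, 38]
0.4 [179, 119, 130, 21, 22, 6, 7, 7, 7, 7, 56, 55]
0.5 [8, 6, 5, 22, 21, 7, 7, 8, 8, 8, 75, 76]
0.6 [45, 21, 7, 23, 21, 47, 7, 45, 39, 43, 36, 60]
0.7 [22, 23, 21, 133, 131, 52, 7, 51, 36, 51, 36, 76]
0.8 [17, 22, 21, 144, 142, 6, 69, 179, 93, 71, 72, 76]
side max z, rows x=-.2...8, cols y=-.7..+.4
-0.2 [102, -1, -1, -1, -1, 5, 5, 4, -1, -1, -1, -1]
-0.1 [6, 15, 4, -1, -1, -1, 4, 255, 152, 4, 3, -1]
0.0 [-1, -1, 5, 5, 384, 341, 568, 495, 331, 4, 4, 3]
0.1 [7, 488, 4, 151, 396, 374, 562, 376, 320, 4, 3, 3]
0.2 [347, 494, 350, 188, 356, 188, 153, 4, 4, 112, 115, 3]
0.3 [146, 183, 182, 206, 153, 188, 152, 4, 3, 182, 181, 36]
0.4 [183, 114, 121, 22, 22, 5, 5, 5, 5, 5, 57, 55]
0.5 [41, 6, 16, 21, 23, 5, 5, 6, 5, 5, 75, 75]
0
[... 695 characters left out ...]
07, -0.373, 0.15) [(-2.6, [1.19, 0.76, -1.07, 1.6, 0.7, 1.21, 2.09]), (0, [0.56, 0.51, -0.01, 1.66, 0.01, 0.97, -1.03]), (2.6, [0.91, 0.58, -0.54, 1.62, 0.33, 1.03, 1.29])]
(0.425, 0.168, 0.02) [(-2.6, [0.16, 0.66, -0.89, 2.13, 0.8, 0.73, 0.84]), (0, [-0.13, 0.53, -0.47, 2.15, 0.45, 0.55, -2.51]), (2.6, [0.15, 0.65, -0.87, 2.13, 0.78, 0.72, -0.22])]
(0.3, -0.3, 0.45) [(-2.6, [-0.9, -0.43, 1.09, 1.67, 0.38, 1.67, 2.31]), (0, [0.73, -0.01, -0.07, 1.61, -0.0, 1.54, -0.91]), (2.6, [1.13, 0.02, -0.47, 1.59, 0.01, 1.54, 1.69])]
(0.45, -0.4, 0.4) [(-2.6, [1.27, 0.5, -1.06, 1.28, 0.43, 1.6, 2.39]), (0, [0.63, 0.32, 0.02, 1.34, -0.01, 1.49, -0.93]), (2.6, [0.99, 0.37, -0.53, 1.31, 0.18, 1.52, 1.51])]
```

```bash
cat >> h.py <<'E'
from station import env
def Q(y): return [0,np.cos(y/2),np.sin(y/2),0]
NUT={'L':(.6795,.181),'M':(.680,-.0048),'R':(.6635,-.2078)}
def st(tag=""):
    s=env.read_state(); print(tag,"t",round(s["clock"],1),"pos",s["tool_pos"].round(4),"F",s["force"].round(1),"T",s["torque"].round(2),"grip",round(s["grip_width"],3),round(float(s["grasp_force"]),1),"q7",s["joint_pos"][6].round(2)); return s
def unscrew(k,rad=4.5,q7=-2.25,zg=.014):
    x,y=NUT[k]; q1=-np.arctan2(y,x)
    env.goto_joints([q1,.25,0,1.6,0,np.pi-1.85,q7])
    yaw=np.pi/2-q1+q7
    env.movep([x,y,.16],Q(yaw)); env.move_straight([x,y,zg],max_speed=.12)
    env.move_gripper(0.); s=st("gripped")
    n=6; d=rad/n
    for i in range(1,n+1):
        dz=.018*d/2/np.pi
        env.move_straight([x,y,zg+i*dz],Q(yaw+i*d),max_speed=dz/(d/1.1)); s=st(f"turn {i}")
        if s["grip_width"]<.5: return
    return s
def lift(k,z=.26):
    x,y=NUT[k]; p=env.read_state()["tool_pos"]
    env.move_straight([x,y,p[2]+.01],max_speed=.04); st("up10")
    env.move_straight([x,y,p[2]+.06],max_speed=.1); env.move_straight([x,y,z],max_speed=.2); return st("lifted")
def tray(c=None):
    c=c or env.read_camera("top"); P=cloud(c)
    R=P[140:275,325:420].reshape(-1,3); q=R[(R[:,2]>.013)&(R[:,2]<.026)&(R[:,0]<.66)&(R[:,0]>.36)&(R[:,1]<-.27)]
    (cx,cy),(w,h),a=cv2.minAreaRect((q[:,:2]*1000).astype(np.float32))
    if w<h: w,h,a=h,w,a+90
    a=(a+90)%180-90
    print("tray",round(cx),round(cy),round(w),round(h),round(a,1),len(q)); return cx/1000,cy/1000,np.radians(a),w,h
E
python3 - <<'E'
from h import *
env.goto_joints([1.168,0.,0,1.6,0,np.pi-1.6,-.075]); st("high")
unscrew('M')
c=env.read_camera("side"); cv2.imwrite("pics/s1.png",cv2.resize(c["color"][130:290,130:330],None,fx=3.5,fy=3.5))
E
```

```text
high t 1.2 pos [ 0.1187 -0.4145  0.4502] F [ 0.4 -0.3 -1.3] T [-0.01  0.02 -0.07] grip 1.0 0.0 q7 -0.08
gripped t 5.9 pos [ 0.6801 -0.0051  0.0152] F [-2.8 -0.6  8.3] T [-0.22  0.72 -0.08] grip 0.672 63.0 q7 -2.34
turn 1 t 6.8 pos [ 0.6795 -0.0047  0.0162] F [-4.8  1.5  2.1] T [ 0.16  0.9  -0.05] grip 0.669 64.0 q7 -1.75
turn 2 t 7.7 pos [ 0.6795 -0.0054  0.0184] F [-5.3 -0.8  5. ] T [-0.13  1.18 -0.03] grip 0.665 64.3 q7 -1.13
turn 3 t 8.6 pos [ 0.6806 -0.0056  0.0205] F [ 0.4 -2.4  1.4] T [-0.48 -0.1   0.05] grip 0.666 64.0 q7 -0.51
turn 4 t 9.5 pos [ 0.6797 -0.0045  0.0225] F [-2.5 -1.2  2.6] T [-0.04  0.62 -0.06] grip 0.667 64.0 q7 0.14
turn 5 t 10.4 pos [ 0.6788 -0.0042  0.0245] F [-6.4  0.   2.9] T [ 0.14  1.37 -0.11] grip 0.667 64.3 q7 0.81
turn 6 t 11.3 pos [ 0.6796 -0.0052  0.0268] F [-4.9 -2.2  4.2] T [-0.55  1.02 -0.05] grip 0.669 62.7 q7 1.49
```

View pics/s1.png

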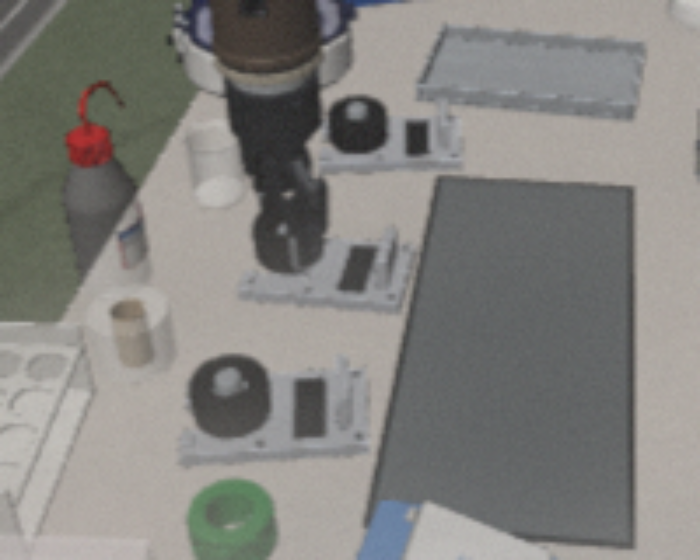

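The nut turned with low forces and the moulds look undisturbed. Next I'll lift it and place it in the tray.

```bash
cat >> h.py <<'E'
def place(off,zr=.013):
    cx,cy,a,w,h=tray()
    assert abs(w-230)<9 and abs(h-141)<8,(w,h)
    x=cx+off*np.cos(a); y=cy+off*np.sin(a); q1=-np.arctan2(y,x)
    env.goto_joints([q1,.25,0,1.6,0,np.pi-1.85,a-np.pi/2+q1])
    s=st("carry")
    if s["grip_width"]<.5: return False
    cx,cy,a2,w,h=tray()
    if abs(w-230)<9 and abs(h-141)<8: a=a2; x=cx+off*np.cos(a); y=cy+off*np.sin(a)
    env.movep([x,y,.16],Q(a)); env.move_straight([x,y,zr+.01],max_speed=.15); env.move_straight([x,y,zr],max_speed=.05); st("down")
    env.move_gripper(.82); env.move_straight([x,y,.16],max_speed=.2); st("placed"); return True
E
python3 - <<'E'
from h import *
s=lift('M')
if s["grip_width"]>.5: place(-.072)
E
```

```text
up10 t 11.8 pos [ 0.6808 -0.0052  0.0376] F [-0.2 -3.9  2.9] T [-0.84  0.21 -0.01] grip 0.67 64.7 q7 1.5
lifted t 13.4 pos [ 0.6795 -0.0052  0.2585] F [ 0.3 -0.8 -0.9] T [0.05 0.02 0.03] grip 0.669 64.3 q7 1.66
tray 516 -373 213 142 -2.7 224Traceback (most recent call last):
  File "<stdin>", line 3, in <module>
  File "h.py", line 41, in place
    assert abs(w-230)<9 and abs(h-141)<8,(w,h)
           ^^^^^^^^^^^^^^^^^^^^^^^^^^^^^
AssertionError: (213.4127655029297, 142.37709045410156)
```

The arm hides part of the tray from the top camera, so I'll fuse both cameras.

```bash
python3 - <<'E'
s=open("h.py").read()
i=s.index("def tray"); j=s.index("    (cx,cy),(w,h)",i)
s=s[:i]+'''def tray(c=None):
    A=cloud(env.read_camera("top"))[140:275,325:420].reshape(-1,3); B=cloud(env.read_camera("side")).reshape(-1,3)
    f=lambda R:R[(R[:,2]>.014)&(R[:,2]<.026)&(R[:,0]<.645)&(R[:,0]>.37)&(R[:,1]<-.275)&(R[:,1]>-.5)]
    A,B=f(A),f(B)
    keep=lambda q:q[[np.sum(np.hypot(*(q[:,:2]-p[:2]).T)<.012)>3 for p in q]]
    q=np.vstack([keep(A),keep(B)]); print(len(A),len(B))
'''+s[j:]
open("h.py","w").write(s)
E
python3 - <<'E'
from h import *
tray()
E
```

```text
210 332
tray 506 -376 233 151 -2.7 538
```

```bash
sed -i 's/abs(w-230)<9 and abs(h-141)<8/abs(w-231)<12 and abs(h-143)<14/g' h.py
python3 - <<'E'
from h import *
if place(-.072):
    unscrew('R')
E
```

```text
208 325
tray 506 -375 234 150 -2.8 526
carry t 15.9 pos [ 0.3829 -0.3971  0.3284] F [ 0.3 -0.  -1.3] T [ 0.01 -0.01  0.04] grip 0.669 64.3 q7 -0.91
411 326
tray 506 -377 234 150 -2.6 732
down t 18.1 pos [ 0.4337 -0.3735  0.0128] F [-0.3 -0.1 -1.8] T [0.02 0.01 0.02] grip 0.669 64.3 q7 -1.03
placed t 19.3 pos [ 0.4333 -0.3732  0.159 ] F [-0.5 -0.3 -0. ] T [ 0.01 -0.02 -0.06] grip 0.82 0.0 q7 -1.01
gripped t 23.0 pos [ 0.6634 -0.2085  0.0155] F [-4.6 -1.1  8.3] T [-0.21  0.95  0.03] grip 0.668 62.9 q7 -2.34
turn 1 t 23.9 pos [ 0.6614 -0.2086  0.0163] F [-6.1 -0.3  4. ] T [-0.18  1.51 -0.08] grip 0.663 63.4 q7 -1.74
turn 2 t 24.8 pos [ 0.6614 -0.2103  0.0186] F [-7.4 -3.3  5.6] T [-0.85  1.57 -0.15] grip 0.66 63.5 q7 -1.12
turn 3 t 25.7 pos [ 0.6632 -0.2106  0.0212] F [-2.6 -6.   3.4] T [-1.13  0.51 -0.08] grip 0.662 63.5 q7 -0.49
turn 4 t 26.6 pos [ 0.6637 -0.2102  0.0231] F [-0.4 -6.   2.3] T [-1.3  -0.06  0.04] grip 0.669 63.5 q7 0.16
turn 5 t 27.5 pos [ 0.6637 -0.2092  0.025 ] F [ 0.1 -5.9  1.7] T [-1.2  -0.11 -0.01] grip 0.666 63.7 q7 0.83
turn 6 t 28.4 pos [ 0.6631 -0.2086  0.0269] F [-2.2 -4.5  1.2] T [-1.11  0.52 -0.02] grip 0.668 63.8 q7 1.51
```

Run:
```python
from h import *
s=lift('R')
if s["grip_width"]>.5 and place(0.):
    unscrew('L')
    s=lift('L')
    if s["grip_width"]>.5 and place(.072):
        env.goto_joints([.2,-.1,0,1.6,0,np.pi-1.5,0])
        c=env.read_camera("top"); np.savez("top1.npz",**c); cv2.imwrite("pics/t1.png",cv2.resize(c["color"][120:270,140:420],None,fx=2.8,fy=2.8)); st()
```

```text
up10 t 28.8 pos [ 0.6638 -0.2081  0.038 ] F [-0.8 -5.   2.9] T [-1.1   0.24 -0.01] grip 0.669 65.4 q7 1.52
lifted t 30.4 pos [ 0.6629 -0.2081  0.2584] F [-0.2  0.7 -1. ] T [-0.02 -0.   -0.03] grip 0.672 65.2 q7 1.67
219 359
tray 506 -376 233 148 -2.7 568
carry t 32.8 pos [ 0.4092 -0.3699  0.3283] F [ 0.8 -0.7 -1.3] T [ 0.02 -0.01 -0.07] grip 0.667 65.2 q7 -0.98
407 362
tray 506 -376 234 147 -2.2 755
down t 35.1 pos [ 0.5058 -0.3754  0.0127] F [-0.4  0.8 -0.7] T [-0.03 -0.02  0.05] grip 0.669 65.1 q7 -1.08
placed t 36.3 pos [ 0.5053 -0.3751  0.1589] F [ 0.4  0.2 -0.1] T [ 0.03 -0.02  0.03] grip 0.817 0.0 q7 -1.07
gripped t 40.7 pos [0.6799 0.1807 0.0155] F [-2.8 -2.3  7.6] T [-0.55  0.68 -0.03] grip 0.668 62.9 q7 -2.34
turn 1 t 41.6 pos [0.6796 0.1811 0.0167] F [-0.5  0.6  2.9] T [ 0.01  0.38 -0.03] grip 0.668 64.0 q7 -1.74
turn 2 t 42.5 pos [0.6794 0.1811 0.0187] F [-2.8 -0.1  5.2] T [-0.03  0.68  0.01] grip 0.671 64.4 q7 -1.12
turn 3 t 43.4 pos [0.6792 0.1817 0.0207] F [-4.2  1.5  5.2] T [ 0.4   0.91 -0.07] grip 0.667 64.3 q7 -0.48
turn 4 t 44.3 pos [0.6777 0.182  0.0225] F [-8.8  1
[... 282 characters left out ...]
.5 pos [0.6794 0.1796 0.0366] F [-6.2 -4.7  4.1] T [-0.93  1.3  -0.03] grip 0.672 65.6 q7 1.53
lifted t 48.1 pos [0.6792 0.1805 0.2584] F [-0.7 -0.3 -0.8] T [ 0.04 -0.02  0.03] grip 0.668 65.1 q7 1.68
378 388
tray 506 -377 233 153 -2.8 743
carry t 50.5 pos [ 0.4297 -0.346   0.3283] F [ 0.1 -0.7 -1.1] T [ 0.02 -0.03 -0.  ] grip 0.674 65.1 q7 -1.04
403 403
tray 506 -375 234 151 -2.9 782
down t 53.0 pos [ 0.5777 -0.3789  0.0127] F [-1.1  0.5 -0.5] T [0.05 0.04 0.04] grip 0.669 65.1 q7 -1.13
placed t 54.1 pos [ 0.5772 -0.3786  0.1587] F [-0.1  1.2 -0.4] T [-0.01  0.01  0.04] grip 0.818 0.0 q7 -1.13
 t 55.9 pos [ 0.3533 -0.1263  0.4905] F [0.1 0.3 0.1] T [-0.02  0.    0.02] grip 0.823 0.0 q7 -0.0
```

View pics/t1.png

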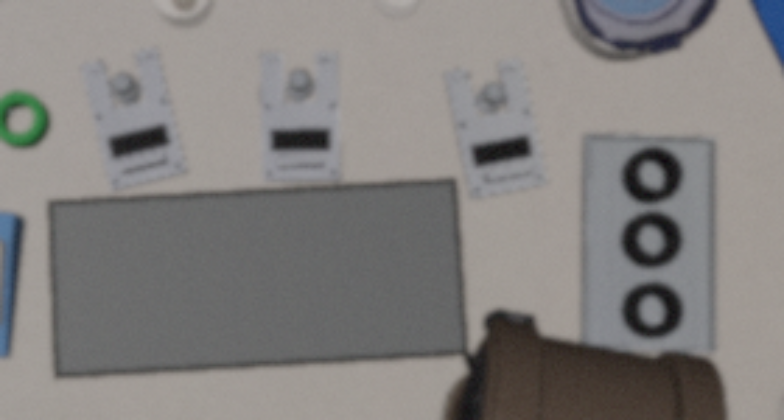

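All three nuts lie in the tray, in a row at x≈652. The moulds and studs are as before. Now I'll slide the moulds.

```bash
cat >> h.py <<'E'
MC=np.array([.4767,.0429]); MA=.0425
def slide(k,ym):
    c=dict(np.load("top1.npz"));P=cloud(c);sx=np.array(NUT[k])
    q=P[(P[...,2]>.032)&(P[...,2]<.05)&(np.hypot(P[...,0]-sx[0]+.083,P[...,1]-sx[1]+.01)<.045)]
    t=q[:,:2].mean(0); v=t-sx; print(k,"tab",t.round(4),"dist",np.hypot(*v).round(4),len(q))
    v/=np.hypot(*v); d0=np.arctan2(-v[1],-v[0]); t=sx+v*.084
    q1=-np.arctan2(t[1],t[0])
    env.goto_joints([q1,.25,0,1.6,0,np.pi-1.85,q1+d0]); env.move_gripper(.6)
    zg=.018
    env.movep([*t,.14],Q(np.pi/2+d0)); env.move_straight([*t,zg],max_speed=.12); env.move_gripper(0.); st("grip")
    p=t+v*.075; env.move_straight([*p,zg],max_speed=.06); s=st("pulled")
    if s["grip_width"]<.05: return
    cen=MC+ym*np.array([-np.sin(MA),np.cos(MA)]); g=cen-.052*np.array([np.cos(MA),np.sin(MA)])
    env.move_straight([*g,zg],Q(np.pi/2+MA),max_speed=.06); st("at mat")
    env.move_gripper(.6); env.move_straight([*g,.16],max_speed=.15); st("free")
E
python3 - <<'E'
from h import *
slide('M',0.)
c=env.read_camera("side"); cv2.imwrite("pics/s2.png",cv2.resize(c["color"][130:290,130:330],None,fx=3.5,fy=3.5))
E
```

```text
M tab [ 0.5963 -0.0066] dist 0.0837 61
grip t 59.7 pos [ 0.5962 -0.0067  0.0185] F [-1.8 -0.   5.2] T [-0.11  0.39  0.01] grip 0.103 59.9 q7 -0.08
pulled t 61.1 pos [ 0.5212 -0.0082  0.0185] F [3.  0.4 8.8] T [ 0.07 -0.72 -0.03] grip 0.103 60.4 q7 -0.1
at mat t 63.1 pos [0.4253 0.0403 0.0185] F [ 5.2 -0.8  8.4] T [-0.36 -0.92  0.04] grip 0.103 60.3 q7 -0.22
free t 64.6 pos [0.4242 0.0406 0.1593] F [-0.4 -0.4  0.2] T [ 0.05  0.   -0.02] grip 0.599 0.0 q7 -0.19
```

View pics/s2.png

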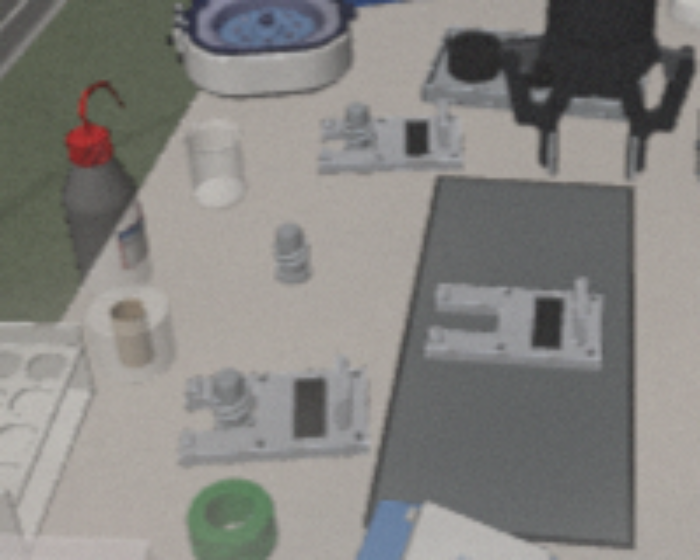

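The middle mould lies square on the mat, at about (515,325) in the crop. I'll do the other two.

Run:
```python
from h import *
slide('L',.125)
slide('R',-.122)
env.goto_joints([0.9,-.1,0,1.6,0,np.pi-1.5,0]); st()
c=env.read_camera("top"); np.savez("top2.npz",**c); cv2.imwrite("pics/t2.png",cv2.resize(c["color"][90:270,140:420],None,fx=2.8,fy=2.8))
tray()
P=cloud(c);z=P[...,2]
m=((z>.007)&(z<.05)).astype(np.uint8);m[:,:150]=0;m[:,312:]=0;m[:180]=0;m[262:]=0
m=cv2.morphologyEx(m,cv2.MORPH_OPEN,np.ones((3,3),np.uint8))
n,l,s,ce=cv2.connectedComponentsWithStats(m)
for i in range(1,n):
    if s[i,4]<60: continue
    q=P[l==i][:,:2]; r=cv2.minAreaRect((q*1000).astype(np.float32)); d=np.array(r[0])/1000-MC
    R=np.array([[np.cos(MA),np.sin(MA)],[-np.sin(MA),np.cos(MA)]]); print(np.round(r[0]),np.round(r[1]),round(r[2],1),"mat frame",(R@d).round(3))
```

```text
L tab [0.5973 0.1613] dist 0.0846 65
grip t 68.2 pos [0.5974 0.1613 0.0186] F [-3.1 -1.   5.6] T [-0.19  0.71 -0.01] grip 0.097 59.7 q7 -0.14
pulled t 69.6 pos [0.5248 0.144  0.0185] F [3.8 1.8 7.4] T [ 0.22 -0.7  -0.03] grip 0.101 60.2 q7 -0.16
at mat t 71.6 pos [0.4198 0.1652 0.0185] F [ 5.5 -1.   7.6] T [-0.17 -1.02  0.07] grip 0.099 60.1 q7 -0.43
free t 73.2 pos [0.4189 0.1653 0.1593] F [-0.  -0.  -0.1] T [-0.01 -0.04 -0.02] grip 0.599 0.0 q7 -0.44
R tab [ 0.5814 -0.2226] dist 0.0834 64
grip t 77.5 pos [ 0.5809 -0.2228  0.0186] F [-1.3  0.4  6.5] T [0.12 0.43 0.01] grip 0.107 59.8 q7 0.44
pulled t 78.9 pos [ 0.5073 -0.2363  0.0185] F [4.  0.9 7. ] T [ 0.13 -0.74  0.02] grip 0.101 60.1 q7 0.49
at mat t 81.9 pos [ 0.4303 -0.0831  0.0185] F [ 3.6 -4.9  8. ] T [-1.11 -0.64 -0.11] grip 0.105 60.2 q7 0.12
free t 83.5 pos [ 0.4294 -0.0811  0.1593] F [ 0.5 -0.2  0.1] T [ 0.02 -0.03  0.04] grip 0.601 0.0 q7 0.12
 t 85.2 pos [ 0.1895 -0.3233  0.4904] F [ 0.2 -0.9 -0. ] T [-0.02  0.    0.04] grip 0.601 0.0 q7 0.0
425 442
tray 499 -374 233 149 -2.4 847
[483. -82.] [138.  84.] 2.5 mat frame [ 0.001 -0.125]
[478.  44.] [139.  84.] 2.0 mat frame [0.002 0.001]
[529.  16.] [24. 39.] 89.4 mat frame [ 0.051 -0.029]
[473. 169.] [140.  83.] 2.5 mat frame [0.002 0.126]
[525. 141.] [24. 40.] 89.6 mat frame [0.052 0.096]
```

View pics/t2.png

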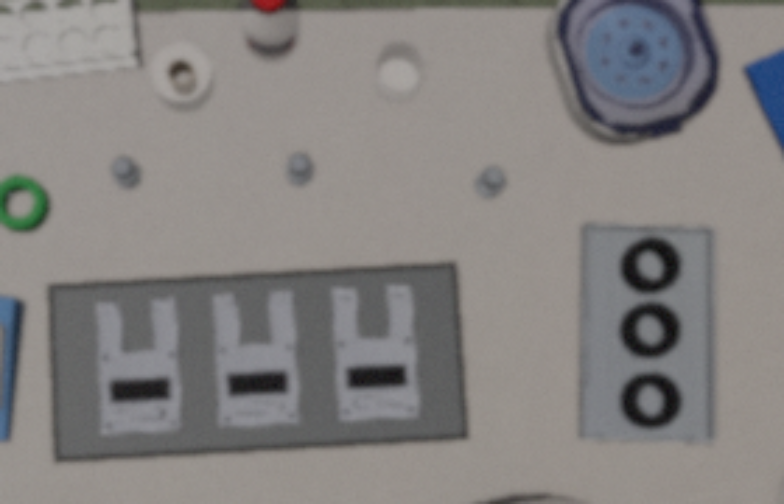

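The three moulds lie square on the mat at (140,370), (257,360) and (376,355). The nuts lie flat in the tray at (650,265–400), and the roll and beaker haven't moved. I'll hand in.

```bash
python3 -c "
from station import env
print(env.finish_job())"
```

```text
the job is handed in; nothing more can be done
None
```

The job is handed in: all three nuts are unscrewed and in the tray, all three moulds lie within about 2 mm of the mat's centre line and square to it, and the film roll and beaker stand where they were; the hand-in call did not return a verdict.

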